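Seat the long shaft against the V-block stop

ROBOT

A 6-joint arm with a two-finger parallel gripper is mounted at the origin on a cart in front of the work surface, level with it; the furniture and walls round the work are solid. World frame = base frame: x ahead of the robot, y to its left, z up, the work surface at z = 0. Lengths are in m, angles in rad, forces in N, time in s.
With the tool pointing down it reaches from about 0.375 to 0.975 m from the base axis. Payload 3.8 kg.
Tool frame: the origin (TCP) lies on the centre line of the jaws, within the pads' length; the fingertips stand 19 mm ahead of it and the grasp point (between the pads) is the TCP; z points along the fingers, y is the line along which they close (so a half turn about z gives the same grasp; the last joint's range is limited). The gripper opens to 85 mm and grips with 20 to 120 N. Pads are 22 mm wide; open, the fingers measure 114 mm over their backs; the gripper's body (76 mm by 85 mm) begins 54 mm behind the grasp point. The pads swing forward as they close: fully open they stand 13 mm farther back than shut.
Start: joints at [1.107, 0.264, 1.604, -0, 1.274, -0.037], TCP at [0.279, 0.614, 0.25] pointing down, gripper open.
Joint ranges: [-2.63, 2.63], [-0.94, 2.18], [0.31, 2.57], [-1.31, 4.45], [0, 2.66], [-2.55, 2.55]. Speed limits (rad/s): [2.57, 2.57, 3.14, 3.14, 3.14, 3.14].

INTERFACE

Orientations are given as a 3x3 rotation matrix whose columns are the frame's x, y, z axes.
In Python, from station import observe, optics, ctrl gives the robot as it stands. The module is installed in compiled form; this text tells all that it offers.
- The arm moves only by the shell command python3 -m inch 'ROWS' [FORCE]. ROWS is a JSON object of lists of equal length, an entry for each row: "delta_pos": the shift along the tool's x, y, z normalised to -1 to 1, where 1 is 0.2 m, a list of three; "rotation": the turn, a rotation vector about the tool's x, y, z normalised to -1 to 1, where 1 is 60 degrees, a list of three; "hand": the opening, from -1 (shut) to 1 (fully open), so that 0 is half open. A call has 1 to 10 rows; each row is the pose to reach, as a shift and turn from the pose commanded when the call began, along the tool's axes at that moment; what a row does not reach only later rows make up. A row lasts 1/8 s, in which the tool goes at most 62.5 mm and 10.7 degrees, less where a joint would pass 70% of its speed; a pose out of reach is approached as far as the arm can. A call with a number of a shift or a turn outside -1 to 1 is refused whole. A call with a gripper value outside its range is refused whole. The fingers move at their own pace and stop on an object; FORCE is the grip in N (left out, the last holds). Time passes only in rows, so rows that repeat a pose let the fingers close. It gives the time, the measured TCP pose, the force, the opening and the grip force at its end, in the units of the state.
- observe(): the state, without advancing time (a new reading comes with each control period).
- optics.read_camera(name): name is "side" or "top"; returns the picture (384x512x3 uint8, red, green, blue); there is no depth.
- optics.calibration(name): a dict with "K" (3x3 intrinsics, pixels), "origin" and "orientation" of the camera in the world. Camera axes: x right, y down, z forward; pixel columns grow to the right and rows downward; lengths in m; the calibration is good to about 2 mm. A picture is of the moment at which its call begins. calibration takes no time and is no camera call.
- ctrl.finish_job(): hands the job in; it is judged then, once.
The state is a dict: "time_s": time; "joint_pos": joint angles; "joint_velocities": joint speeds; "joint_efforts": joint torques, N m; "tool_pos": TCP position; "eef_rot": TCP orientation; "force": force on the tool from outside, world axes, zero at the start; "moment": the same for the moment, N m; "gripper_width": finger opening in m; "grasp_force": force on a finger pad.
Only numpy, scipy, OpenCV 4.12 (cv2) and the standard library are available. Lean on these libraries where they do the work, as an engineer would, in place of code of your own. Each camera call takes 0.05 s, during which the arm holds its last target. There are 200 camera calls.

TASK

Two steel shafts lie in the grooves of the twin-groove V-block. Slide the longer one along its groove, without lifting it out, until its end touches the V-block's end stop, and leave it lying there; do not shift the shorter one.

Things in the scene. Friction and masses are not known exactly. Their poses are not given: they have to be found in the camera images.
- v_block: Dark steel block fixed on the bench, 190 mm long (x), 112 wide (y), top 28 above the bench. Origin: centre of its underside; x along the grooves towards the stop, z up. Two 90 degree V-grooves, 24 mm wide, 12 deep, run its whole length, centre lines at y = +30 and -30 mm; open at x = -95. Feet stick out 14 mm at the long sides.
- stop_face (a point): Middle of the end stop's face that the shafts meet, at block x = +95 mm, 30 mm above the bench. The stop is a lighter steel plate across the block's end, 12 mm thick, 112 wide, top 44 mm above the bench.
- long_shaft_centre (a point): Centre of the longer loose shaft: bright round steel, 20 mm diameter, 90 long, about 0.22 kg, x along it. It lies in either groove, axis 30 mm and top 40 mm above the bench (upper half above the block's top), its end 45 to 80 mm short of the stop. It slides easily (about 1 N). Touching the stop, its centre is at block x = +50 mm.
- short_pin_centre (a point): Centre of the shorter loose shaft, 20 mm diameter, 50 mm long, x along the shaft, lying in the other groove at the same height. To be left where it is.
Mind the look-alikes: they are no part of the job. What is shaped like the part that bears long_shaft_centre but brown or orange is not meant.

How it is judged:
By the outcome, as a careful person would: the job done as asked, in the order asked, and still so for the second after the job is handed in, with the robot touching nothing.
It also fails if it takes over 29 s, if anything falls off the work surface, if the arm or the gripper's body presses on something with over 40 N, if the wrist force passes 120 N, or if a joint passes its speed limit or range.

## Working session

There is one attempt and no reset: what is moved stays moved. The work goes in short steps, Python scripts to look and compute and a shell command to move; the robot and the scene stay as the last step left them, time stands still between calls to the robot, and variables do not carry over. Pictures are saved under pics/ and viewed, at most 10 in all, crops included, and the job is handed in when it is done.

```bash
mkdir -p pics
python3 - <<'E'
from station import observe,optics,ctrl
import cv2,numpy as np
for n in("top","side"):
    im=optics.read_camera(n);cv2.imwrite(f"pics/{n}0.png",im[:,:,::-1]);c=optics.calibration(n);print(n,c)
s=observe();print(s["time_s"],s["tool_pos"],s["eef_rot"],s["gripper_width"])
E
```

```text
top {'K': array([[428.00623433,   0.        , 252.63515278],
       [  0.        , 428.00623433, 190.37920535],
       [  0.        ,   0.        ,   1.        ]]), 'origin': array([0.50504899, 0.28178896, 0.89894127]), 'orientation': array([[ 0.02092835, -0.99608416,  0.08589732],
       [-0.99956251, -0.01905039,  0.02262464],
       [-0.02089967, -0.08633324, -0.99604708]])}
side {'K': array([[456.51374392,   0.        , 254.03617376],
       [  0.        , 456.51374392, 193.20261121],
       [  0.        ,   0.        ,   1.        ]]), 'origin': array([ 0.60875795, -0.41294134,  0.55913557]), 'orientation': array([[ 9.98588054e-01,  3.16021235e-02, -4.26989926e-02],
       [ 5.31213718e-02, -5.96092440e-01,  8.01156615e-01],
       [-1.34296361e-04, -8.02293655e-01, -5.96929538e-01]])}
0.1 [0.2791567  0.61386459 0.24904397] [[-9.10283269e-01  4.13984889e-01 -9.39193056e-04]
 [ 4.13985945e-01  9.10281397e-01 -1.84814030e-03]
 [ 8.98278105e-05 -2.07114392e-03 -9.99997851e-01]] 0.08545175956440895
```

View pics/top0.png

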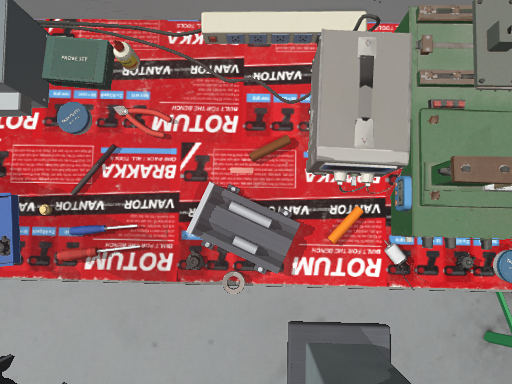

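View pics/side0.png

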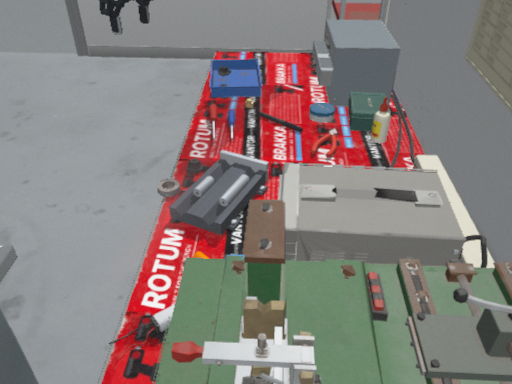

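The top view shows the V-block around (245,228) with the light stop plate at its left end, about (207,208). The long shaft is near (247,213) and the short pin near (240,243). The brown and orange cylinders on the mat are the look-alikes. I'll crop in and measure.

```bash
cat > h.py <<'E'
import numpy as np,cv2
from station import optics
def ray(n,uv,z):
    c=optics.calibration(n);d=c["orientation"]@np.linalg.inv(c["K"])@np.array([*uv,1.]);o=c["origin"]
    return o+d*(z-o[2])/d[2]
def proj(n,p):
    c=optics.calibration(n);q=c["K"]@(c["orientation"].T@(np.asarray(p)-c["origin"]));return q[:2]/q[2]
def shafts(im,x0=175,y0=170,x1=310,y1=285):
    """bright grey elongated blobs in the top picture: centre, long axis ends (world at z=.036)"""
    c=im[y0:y1,x0:x1].astype(int);m=((c.min(2)>110)&(c.max(2)-c.min(2)<30)).astype(np.uint8)
    out=[]
    for k in cv2.findContours(m,cv2.RETR_EXTERNAL,cv2.CHAIN_APPROX_NONE)[0]:
        if cv2.contourArea(k)<60: continue
        b=cv2.boxPoints(cv2.minAreaRect(k))+[x0,y0]
        l=sorted([(np.linalg.norm(b[i]-b[(i+1)%4]),i) for i in(0,1)])
        i=l[0][1]; e=[(b[i]+b[i+1])/2,(b[i+2]+b[(i+3)%4])/2]
        out.append((e,[ray("top",p,.034)for p in e]))
    return out
E
python3 - <<'E'
import cv2,numpy as np
from h import *
im=cv2.imread("pics/top0.png")
for e,w in shafts(im): print(np.round(e,1).tolist(),np.round(w,4).tolist(),np.linalg.norm(w[0]-w[1]))
cv2.imwrite("pics/c0.png",cv2.resize(im[170:285,175:310],None,fx=5,fy=5,interpolation=cv2.INTER_CUBIC))
E
```

```text
[[244.0, 278.0], [175.0, 278.0]] [[0.4039, 0.315, 0.034], [0.4007, 0.4531, 0.034]] 0.1381564325553632
[[309.0, 266.0], [292.0, 266.0]] [[0.4306, 0.1859, 0.034], [0.4298, 0.2198, 0.034]] 0.03382172644454646
[[233.4, 239.2], [255.8, 250.4]] [[0.4804, 0.3381, 0.034], [0.459, 0.2926, 0.034]] 0.0502451969851993
[[300.0, 210.5], [283.0, 210.5]] [[0.5408, 0.2051, 0.034], [0.5401, 0.2393, 0.034]] 0.03422851069446863
[[229.2, 204.7], [269.9, 223.4]] [[0.5497, 0.3484, 0.034], [0.5135, 0.2653, 0.034]] 0.09060936665242604
[[205.7, 179.5], [182.1, 229.8]] [[0.6, 0.3976, 0.034], [0.4971, 0.4422, 0.034]] 0.11222096802153825
```

View pics/c0.png

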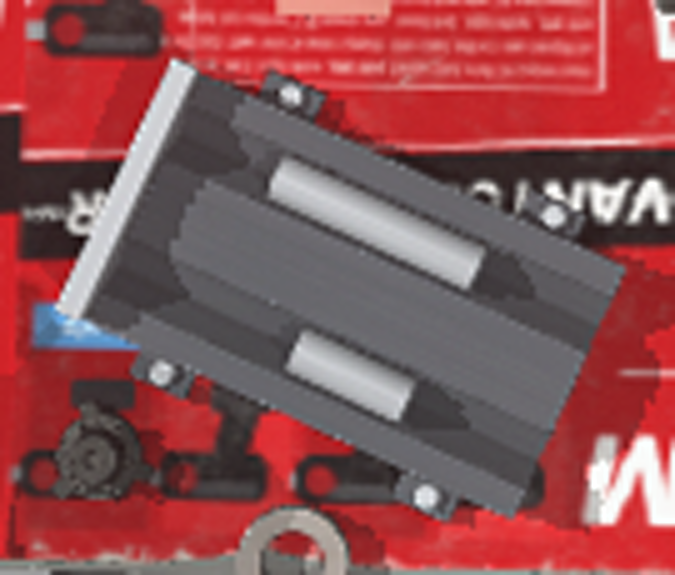

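The longer shaft measures 90.6 mm and the other 50.2 mm, which match the given sizes. The crop puts the stop's inner top edge at about (195,68)–(75,318) in crop pixels. The tool's y axis already lies along the groove, so I can push the shaft from its rear end with closed fingers.

Run:
```python
from h import *
from station import observe
im=cv2.imread("pics/top0.png");S=shafts(im)
L=[w for e,w in S if abs(np.linalg.norm(w[0]-w[1])-.09)<.005][0]
a,b=sorted(L,key=lambda p:-p[1]);d=(a-b)/np.linalg.norm(a-b);print("front,rear,d",a,b,d)
f=[ray("top",(175+u/5-.4,170+v/5-.4),.044) for u,v in((195,68),(75,318))]
t=(f[0]-f[1]);print("stop len",np.linalg.norm(t),"perp",t@d/np.linalg.norm(t))
n=np.array([t[1],-t[0],0]);n/=np.linalg.norm(n);n*=np.sign(n@d);print("gap",(f[0]-a)@n/(d@n))
s=observe();R=s["eef_rot"];P=s["tool_pos"]
for nm,q in(("above",np.r_[(b-.035*d)[:2],.09]),("low",np.r_[(b-.035*d)[:2],.052])):
    print(nm,q,(R.T@(q-P))/.2)
th=np.arctan2(d[1],d[0])-np.arctan2(R[1,1],R[0,1]);print("turn about world z deg",np.degrees(th))
for p in L: print("side pix",proj("side",[*p[:2],.03]))
```

```text
front,rear,d [0.5497227  0.34837364 0.034     ] [0.51349154 0.26532329 0.034     ] [0.39986112 0.91657574 0.        ]
stop len 0.11068812257844096 perp -0.007978759381573287
gap 0.04606473449654705
above [0.4994964  0.23324314 0.09      ] [-1.79078879 -1.27462956  0.79770063]
low [0.4994964  0.23324314 0.052     ] [-1.79080586 -1.27423604  0.98770022]
turn about world z deg 0.8859655446518294
side pix [244.9685819  177.88026306]
side pix [222.82154891 202.29939076]
```

```bash
python3 -m inch '{"delta_pos":[[-0.9,-0.64,0.3],[-0.9,-0.64,0.3],[-0.9,-0.64,0.3],[-0.9,-0.64,0.3],[-0.9,-0.64,0.3]],"rotation":[[0,0,-0.015],[0,0,-0.015],[0,0,-0.015],[0,0,-0.015],[0,0,-0.015]],"hand":[-1,-1,-1,-1,-1]}' 30
python3 -m inch '{"delta_pos":[[-0.9,-0.63,0.3],[-0.9,-0.63,0.3],[-0.9,-0.63,0.3],[-0.9,-0.63,0.3],[-0.9,-0.63,0.3],[-0.9,-0.63,0.3]],"rotation":[[0,0,0],[0,0,0],[0,0,0],[0,0,0],[0,0,0],[0,0,0]],"hand":[-1,-1,-1,-1,-1,-1]}'
cat >> h.py <<'E'
def go(q):
    from station import observe
    s=observe();R=s["eef_rot"];return (R.T@(np.asarray(q)-s["tool_pos"]))/.2
E
python3 -c "
from h import *;print(go([.4995,.2332,.075]))"
```

```text
time_s: 0.72
tool_pos: [0.3906, 0.4202, 0.1884]
eef_rot: [[-0.915, 0.403, -0.002], [0.403, 0.915, -0.003], [0.001, -0.004, -1.0]]
force: [-0.2, -0.3, 0.3]
gripper_width: -0.0001
grasp_force: 0.0
time_s: 1.48
tool_pos: [0.5049, 0.2371, 0.1306]
eef_rot: [[-0.917, 0.4, 0.0], [0.4, 0.917, 0.001], [0.0, 0.001, -1.0]]
force: [-0.5, -0.6, 0.6]
gripper_width: 0.0002
grasp_force: 0.0
[ 0.01697071 -0.02899402  0.27781396]
```

```bash
python3 -m inch '{"delta_pos":[[0.01,-0.02,0.15],[0.01,-0.02,0.27],[0.01,-0.02,0.27],[0.01,-0.02,0.27]],"rotation":[[0,0,0],[0,0,0],[0,0,0],[0,0,0]],"hand":[-1,-1,-1,-1]}'
python3 - <<'E'
from h import *
print(go([.4995,.2332,.052]))
a=optics.read_camera("top")[170:290,210:340,::-1];b=optics.read_camera("side")[130:250,150:280,::-1]
cv2.imwrite("pics/c1.png",cv2.resize(np.hstack([a,b]),None,fx=3,fy=3,interpolation=cv2.INTER_CUBIC))
E
```

```text
time_s: 1.98
tool_pos: [0.5019, 0.2345, 0.0775]
eef_rot: [[-0.917, 0.398, 0.002], [0.398, 0.917, 0.001], [-0.001, 0.001, -1.0]]
force: [-0.4, -0.6, 0.9]
gripper_width: -0.0
grasp_force: 0.0
[ 0.00864587 -0.011086    0.12725658]
```

View pics/c1.png

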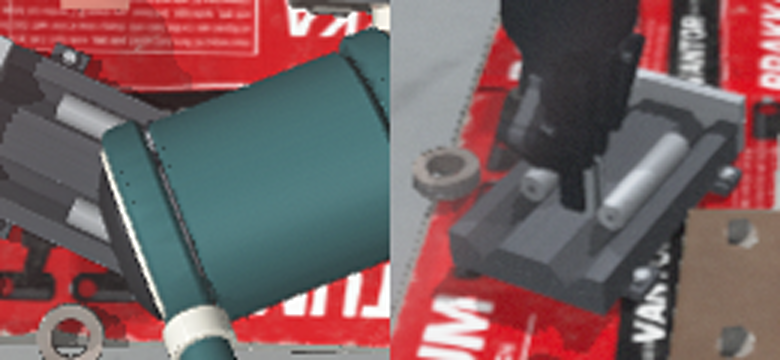

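The side view shows the closed tips at full-frame pixel (213,198), which is where they should project for 35 mm behind the shaft's rear end and about 30 mm above the block. Next I lower beside the shaft and then push gently.

```bash
python3 -m inch '{"delta_pos":[[0.008,-0.01,0.06],[0.008,-0.01,0.11],[0.008,-0.01,0.11],[0.008,-0.01,0.11]],"rotation":[[0,0,0],[0,0,0],[0,0,0],[0,0,0]],"hand":[-1,-1,-1,-1]}'
python3 -m inch '{"delta_pos":[[0,0.05,0],[0,0.1,0],[0,0.15,0],[0,0.2,0],[0,0.2,0]],"rotation":[[0,0,0],[0,0,0],[0,0,0],[0,0,0],[0,0,0]],"hand":[-1,-1,-1,-1,-1]}'
python3 - <<'E'
from h import *
from station import observe
s=observe();q=s["tool_pos"];b=np.array([.51349,.26532]);d=np.array([.39986,.91658]);e=q[:2]-b
print("along from rear",e@d,"lateral",e[1]*d[0]-e[0]*d[1],q)
a=optics.read_camera("top")[170:290,170:300,::-1];b=optics.read_camera("side")[130:250,150:280,::-1]
cv2.imwrite("pics/c2.png",cv2.resize(np.hstack([a,b]),None,fx=3,fy=3,interpolation=cv2.INTER_CUBIC))
E
```

```text
time_s: 2.58
tool_pos: [0.4991, 0.2318, 0.054]
eef_rot: [[-0.917, 0.4, -0.001], [0.4, 0.917, -0.0], [0.0, -0.0, -1.0]]
force: [0.4, 0.7, 0.4]
gripper_width: -0.0
grasp_force: 0.0
time_s: 3.2
tool_pos: [0.5158, 0.2696, 0.0544]
eef_rot: [[-0.917, 0.399, 0.001], [0.399, 0.917, 0.0], [-0.0, 0.001, -1.0]]
force: [0.3, -0.1, 0.2]
gripper_width: 0.0001
grasp_force: 0.0
along from rear 0.004819955850146068 lateral -0.00036577431958064095 [0.51575255 0.26959159 0.05441195]
```

View pics/c2.png

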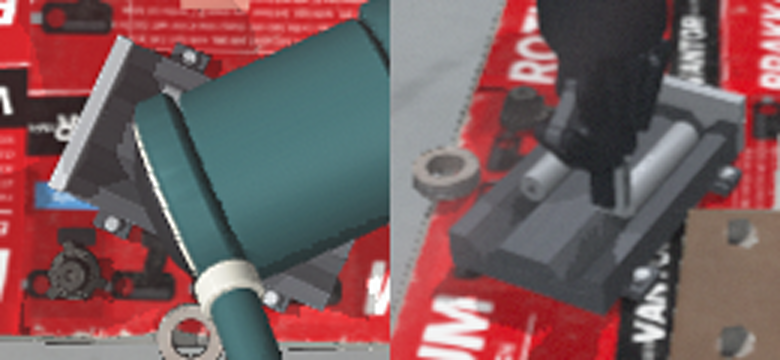

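The side view shows the shaft being pushed: its front end has moved from (245,178) to about (252,173). The tips sit behind its rear end and the short pin has not been touched. Continuing a little lower.

```bash
python3 -m inch '{"delta_pos":[[0,0.0,0.012],[0,0.03,0.012],[0,0.06,0.012],[0,0.09,0.012],[0,0.12,0.012],[0,0.12,0.012]],"rotation":[[0,0,0],[0,0,0],[0,0,0],[0,0,0],[0,0,0],[0,0,0]],"hand":[-1,-1,-1,-1,-1,-1]}'
python3 -m inch '{"delta_pos":[[0,0.01,0],[0,0.02,0],[0,0.02,0]],"rotation":[[0,0,0],[0,0,0],[0,0,0]],"hand":[-1,-1,-1]}'
python3 -m inch '{"delta_pos":[[0,0.01,0],[0,0.01,0]],"rotation":[[0,0,0],[0,0,0]],"hand":[-1,-1]}'
```

```text
time_s: 4.05
tool_pos: [0.5254, 0.2915, 0.0521]
eef_rot: [[-0.917, 0.399, 0.001], [0.399, 0.917, 0.001], [-0.001, 0.001, -1.0]]
force: [2.0, 0.4, 3.2]
gripper_width: 0.0002
grasp_force: 1.7
time_s: 4.42
tool_pos: [0.5266, 0.2942, 0.0521]
eef_rot: [[-0.917, 0.4, 0.0], [0.4, 0.917, 0.0], [-0.0, 0.0, -1.0]]
force: [-0.2, -1.2, 4.4]
gripper_width: -0.0001
grasp_force: 2.4
time_s: 4.68
tool_pos: [0.5273, 0.296, 0.0521]
eef_rot: [[-0.917, 0.4, 0.0], [0.4, 0.917, -0.0], [-0.0, 0.0, -1.0]]
force: [-0.5, -1.7, 4.8]
gripper_width: -0.0001
grasp_force: 2.5
```

Run:
```python
from h import *
b=optics.read_camera("side")[145:235,165:285,::-1]
cv2.imwrite("pics/c3.png",cv2.resize(b,None,fx=6,fy=6,interpolation=cv2.INTER_CUBIC))
```

```text
(no output)
```

View pics/c3.png

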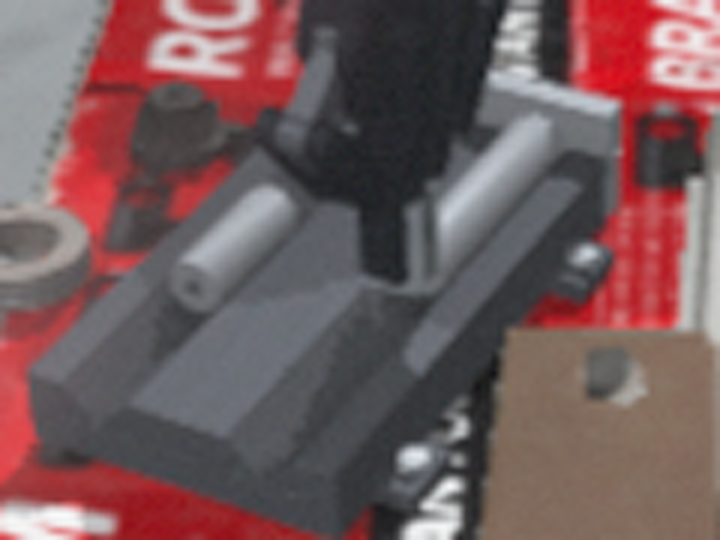

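The side view shows the shaft's front end near full-frame pixel (257,166), close to the stop. The fingers are behind its rear end and the pin has not moved. The upward force of 4.8 N suggests the tips are rubbing, so I'll raise by 1 mm and keep nudging.

```bash
python3 -m inch '{"delta_pos":[[0,0,-0.006],[0,0,-0.006]],"rotation":[[0,0,0],[0,0,0]],"hand":[-1,-1]}'
python3 -m inch '{"delta_pos":[[0,0.01,0],[0,0.01,0]],"rotation":[[0,0,0],[0,0,0]],"hand":[-1,-1]}'
python3 -m inch '{"delta_pos":[[0,0.01,0],[0,0.01,0]],"rotation":[[0,0,0],[0,0,0]],"hand":[-1,-1]}'
python3 -c "
from h import *
a=np.array([.54972,.34837,.03]);d=np.array([.39986,.91658,0])
for g in(.04,.046,.05):print(g,proj('side',a+g*d+[0,0,.01]))"
```

```text
time_s: 4.97
tool_pos: [0.5267, 0.2959, 0.0525]
eef_rot: [[-0.917, 0.4, -0.001], [0.4, 0.917, -0.0], [0.001, -0.001, -1.0]]
force: [0.2, 0.4, 0.3]
gripper_width: 0.0001
grasp_force: 0.4
time_s: 5.22
tool_pos: [0.5278, 0.298, 0.0527]
eef_rot: [[-0.917, 0.4, -0.0], [0.4, 0.917, -0.0], [0.0, -0.0, -1.0]]
force: [-0.6, -0.0, -0.6]
gripper_width: -0.0003
grasp_force: 0.0
time_s: 5.48
tool_pos: [0.5288, 0.2998, 0.0529]
eef_rot: [[-0.917, 0.4, -0.0], [0.4, 0.917, -0.0], [0.0, -0.0, -1.0]]
force: [-0.5, -0.3, 0.0]
gripper_width: -0.0
grasp_force: 0.0
0.04 [253.78485687 164.14802539]
0.046 [255.07043229 162.748622  ]
0.05 [255.92106722 161.8226698 ]
```

```bash
python3 -m inch '{"delta_pos":[[0,0.01,0],[0,0.01,0]],"rotation":[[0,0,0],[0,0,0]],"hand":[-1,-1]}'
python3 -m inch '{"delta_pos":[[0,0.01,0],[0,0.01,0]],"rotation":[[0,0,0],[0,0,0]],"hand":[-1,-1]}'
python3 -m inch '{"delta_pos":[[0,0.01,0],[0,0.01,0]],"rotation":[[0,0,0],[0,0,0]],"hand":[-1,-1]}'
```

```text
time_s: 5.72
tool_pos: [0.5288, 0.3003, 0.0527]
eef_rot: [[-0.917, 0.399, -0.002], [0.399, 0.917, -0.003], [0.001, -0.003, -1.0]]
force: [-1.9, -4.3, 2.3]
gripper_width: -0.0
grasp_force: 2.4
time_s: 5.98
tool_pos: [0.5288, 0.3006, 0.0525]
eef_rot: [[-0.917, 0.399, -0.004], [0.399, 0.917, -0.005], [0.002, -0.007, -1.0]]
force: [-2.9, -8.9, 5.3]
gripper_width: 0.0004
grasp_force: 5.6
time_s: 6.22
tool_pos: [0.5289, 0.3008, 0.0524]
eef_rot: [[-0.917, 0.398, -0.006], [0.398, 0.917, -0.008], [0.002, -0.01, -1.0]]
force: [-5.6, -14.1, 8.0]
gripper_width: -0.0001
grasp_force: 8.5
```

The push has stalled with axial force rising to 15 N, so the shaft is against the stop. Backing straight off, then lifting and looking.

```bash
python3 -m inch '{"delta_pos":[[0,-0.02,0],[0,-0.06,0],[0,-0.15,0],[0,-0.15,-0.2],[0,-0.15,-0.5],[0,-0.5,-0.8],[0,-0.8,-0.8],[0,-0.8,-0.8],[0,-0.8,-0.8],[0,-0.8,-0.8]],"rotation":[[0,0,0],[0,0,0],[0,0,0],[0,0,0],[0,0,0],[0,0,0],[0,0,0],[0,0,0],[0,0,0],[0,0,0]],"hand":[-1,-1,-1,-1,-1,-1,-1,-1,-1,-1]}'
python3 - <<'E'
from h import *
im=optics.read_camera("top")[:,:,::-1].copy()
for e,w in shafts(im): print(np.round(e,1).tolist(),np.round(w,4).tolist(),np.linalg.norm(w[0]-w[1]))
a=im[170:285,175:310];b=optics.read_camera("side")[130:245,150:285,::-1]
cv2.imwrite("pics/c4.png",cv2.resize(np.hstack([a,b]),None,fx=2.9,fy=4,interpolation=cv2.INTER_CUBIC))
E
```

```text
time_s: 7.48
tool_pos: [0.4673, 0.159, 0.2126]
eef_rot: [[-0.917, 0.4, -0.0], [0.4, 0.917, 0.001], [0.0, 0.0, -1.0]]
force: [-0.4, 0.5, 0.0]
gripper_width: -0.0001
grasp_force: 0.0
[[244.0, 278.0], [175.0, 278.0]] [[0.4039, 0.315, 0.034], [0.4007, 0.4531, 0.034]] 0.1381564325553632
[[309.0, 266.0], [292.0, 266.0]] [[0.4306, 0.1859, 0.034], [0.4298, 0.2198, 0.034]] 0.03382172644454646
[[233.4, 239.2], [255.4, 250.2]] [[0.4804, 0.3381, 0.034], [0.4594, 0.2934, 0.034]] 0.04935088500972748
[[300.0, 210.5], [283.0, 210.5]] [[0.5408, 0.2051, 0.034], [0.5401, 0.2393, 0.034]] 0.03422851069446863
[[209.7, 195.6], [249.1, 214.0]] [[0.5673, 0.3884, 0.034], [0.5316, 0.3076, 0.034]] 0.08827780883335437
[[205.6, 179.6], [182.2, 229.8]] [[0.6, 0.3977, 0.034], [0.497, 0.4421, 0.034]] 0.11210443927249293
```

View pics/c4.png

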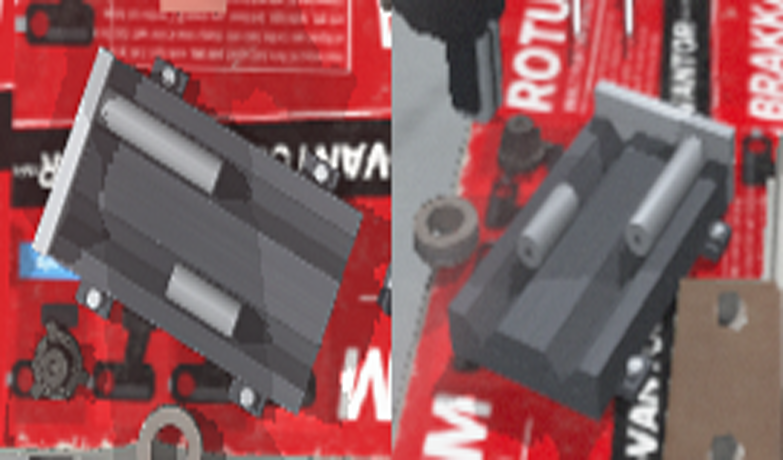

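Both views show the long shaft at the stop. Its rear end moved 46.0 mm against a measured gap of 46.1 mm, and the pin is unchanged. One close-up to confirm the contact.

Run:
```python
from h import *
a=optics.read_camera("top")[175:220,190:235,::-1];b=optics.read_camera("side")[150:195,225:270,::-1]
cv2.imwrite("pics/c5.png",cv2.resize(np.hstack([a,b]),None,fx=8.5,fy=8.5,interpolation=cv2.INTER_NEAREST))
f=[ray("top",(175+u/5-.4,170+v/5-.4),.028) for u,v in((625,268),(515,515))]
d=np.array([.39986,.91658,0]);r=ray("top",(249.1,214.0),.034);print("rear to open end (100 wanted)",[(r-q)@d for q in f])
```

```text
rear to open end (100 wanted) [np.float64(0.1004830125903514), np.float64(0.1010393194728073)]
```

View pics/c5.png

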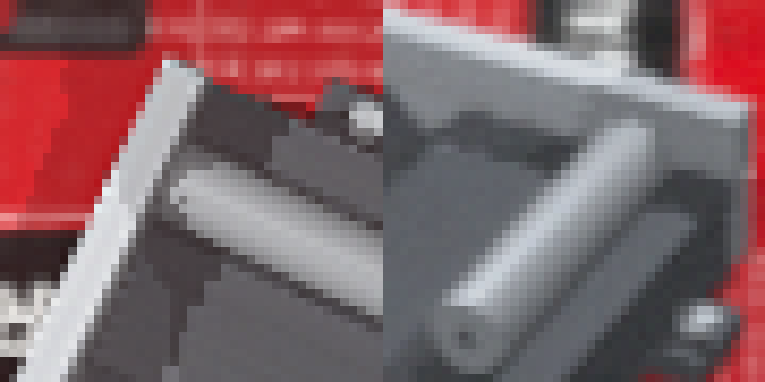

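The close-up shows the shaft end at about (212,197) in the top view, up against the stop face. Its rear end is 100.5–101 mm from the open end, where touching would give 100 mm, so the contact agrees with the stall. Handing in.

```bash
python3 -c "
from station import ctrl;print(ctrl.finish_job())"
```

```text
the job is handed in; nothing more can be done
None
```

I slid the long shaft about 46 mm along its groove until it stalled against the end stop (about 15 N), left it lying there with the short pin unmoved to within about 1 mm, and handed the job in; no verdict came back.

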